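# Fit the lamp collar on a slit-lamp tower and hold it home

## Task

Take the red dust cap off the top of the slit-lamp tower and stand it upright in the empty, pink-lined cell of the blue crate. Then put the black knurled collar over the bared lamp socket, turn it until its hidden keyways drop over the socket's pins, and push it fully home against the sprung contact. Finish while still holding it pushed home, so that I can put in its locking screws, and leave everything else on the bench as it is.

Things in the scene. Friction and masses are not known exactly. Their poses are not given: they have to be found in the camera images.
- cap_c (a point): red plastic dust cap, 48 mm across, 64 mm tall, closed on top, open below, 35 g. At first it sits loosely over the lamp socket on top of the tower, its foot on the seat: lift it over 45 mm straight up to clear the socket. This point is its centre, half-way up; z is up along its axis; its yaw means nothing
- collar_c (a point): black knurled lamp collar, 49 mm across, 40 mm tall, closed on top, 120 g, standing on the bench open end down. This point is its centre, half-way up; z up its axis. The bore below is 34 mm wide. Inside, out of sight, four keyways 90 degrees apart run 18 mm up from the lower edge; this frame's yaw does not tell their angle
- seat (a point): centre of the flat aluminium seat, 62 mm across, 175 mm above the bench, on top of the upright slit-lamp tower (cream and black, fixed; base plate 130 x 130 mm). z is up the socket's axis. On the seat stands the socket's spigot, 32 mm across, 27 mm tall, nose tapered. Fully home, the collar's lower edge is on the seat, its centre 20 mm above this point
- pin_level (a point): point on the socket's axis, 14.5 mm above the seat, level with the tops of two steel pins (5 mm thick) that stick out of the spigot on opposite sides to 20 mm from the axis. Their angle differs each time and is not told here. A collar not aligned rests on them; within 6 degrees of a keyway it goes down (ease it round if it binds). A quarter turn either way always finds one
- contact (a joint): sprung brass contact in the middle of the spigot, its tip 37 mm above the seat: m pressed in, 0 free, 0.006 when the collar is home. The collar meets it 6 mm before home; its spring pushes back with 4 N rising to 7 N and lifts the collar again if that is let go
- cell (a point): the one empty cell of the crate, lined with a square pink foam pad. This point is the centre of the pad's top, on which the cap is to stand (7 mm above the bench); x is across the crate, y along its row of cells. The cell is 66 x 66 mm inside, its walls rise 25 mm above this point (28 to 32 mm above the bench)
- crate: blue parts crate fixed on the bench, 80 x 290 mm, 32 mm tall, one row of four cells 70 mm apart along its y axis; origin under its centre. Three cells hold an upright part each, the fourth is empty
- eyepiece: aluminium and black rubber eyepiece, 42 mm across, 56 mm tall, upright in a crate cell; origin under its foot; leave alone
- objective: black lens cell, 42 mm across, 36 mm tall, upright in a crate cell; origin under its foot; leave alone
- lamp_holder: white ceramic lamp holder with its bulb, 32 mm across, 58 mm tall, upright in a crate cell; origin under its foot; leave alone
- driver: orange screwdriver, 170 mm long, lying near the robot; leave alone
- cleaner: clear bottle with a blue cap, 52 mm across, 130 mm tall; origin under its foot; leave alone
- screw_jar: glass screw jar, 52 mm across, 50 mm tall; origin under its foot; leave alone
- blower: black rubber blower standing on its foot, 60 mm across, 110 mm tall; origin under its foot; leave alone
Things that resemble listed ones, but are neither listed nor needed, are in the scene too. What is shaped like the part that bears cap_c but green is not meant. Leave any turquoise look-alike of the part that bears collar_c alone.

How it is judged:
On the way:
1. the dust cap stands upright on the pink pad in the empty cell, let go (horizontal distance between cap_c and cell below 0.014 m and z of cap_c in the frame of cell between 0.028 and 0.035 m and angle between cap_c's own z axis and vertical below 0.1 rad and contact force between the fingers and dust_cap below 0.1 N), for 0.2 s.
At the end, for the whole second after the job is handed in: The cap stands upright (6 degrees) on the pink pad, let go and at rest. The collar is within 3 mm of the socket axis and 5 degrees of upright, its lower edge within 2 mm of the seat, pressed on the socket with over 5 N and still held by the gripper (all of step 1 and linear speed of dust_cap below 0.02 m/s and horizontal distance between collar_c and seat below 0.003 m and z of collar_c in the frame of seat below 0.022 m and angle between collar_c's own z axis and vertical below 0.08 rad and contact force between lamp_collar and tower above 5 N and contact force between the fingers and lamp_collar above 3 N); the arm keeps its last pose, push and grip.
It fails at once if a part standing in the crate is moved more than 25 mm (distance of any of eyepiece, objective, lamp_holder from where it was at the start of the episode above 0.025 m).
It fails at once if the screwdriver, bottle, screw jar or blower is moved more than 25 mm (distance of any of driver, cleaner, screw_jar, blower from where it was at the start of the episode above 0.025 m).
It also fails if it takes over 67 s, if anything falls off the work surface, if the arm or the gripper's body presses on something with over 40 N, if the wrist force passes 120 N, or if a joint passes its speed limit or range.

## Robot

A 6-joint arm with a two-finger parallel gripper is mounted at the origin on the work surface. World frame = base frame: x ahead of the robot, y to its left, z up, the work surface at z = 0. Lengths are in m, angles in rad, forces in N, time in s.
With the tool pointing down it reaches from about 0.35 to 0.975 m from the base axis. Payload 4.9 kg.
Tool frame: the origin (TCP) lies between the finger pads; the fingertips stand 25 mm ahead of it and the grasp point (between the pads) lies 6 mm ahead of it (ctrl.tip_reach is the distance from the TCP to the fingertips, in m); z points along the fingers, y is the direction in which the jaws open and shut (so a half turn about z gives the same grasp; the last joint's range is limited). The gripper opens to 85 mm and grips with 20 to 120 N. Pads are 22 mm wide; open, the fingers measure 114 mm over their backs; the gripper's body (76 mm by 85 mm) begins 54 mm behind the grasp point. The pads swing forward as they close: fully open they stand 13 mm farther back than shut.
Start: joints at [1.221, 0.053, 1.613, -0, 1.476, -0.119], TCP at [0.143, 0.608, 0.256] pointing down, gripper open.
Joint ranges: [-3.01, 3.01], [-1.01, 2.22], [0.06, 2.58], [-1.02, 4.17], [0.09, 2.62], [-3.14, 3.14]. Speed limits (rad/s): [2.57, 2.57, 3.14, 3.14, 3.14, 3.14].

## Interface

Orientations are given as a rotation vector (axis times angle).
In Python, from station import get_obs, get_image, camera_params, order, ctrl gives the robot as it stands.
- The arm moves only by the tool move_arm, never from a script. Its argument "deltas" is one flat list of numbers, 5 for each row, row after row: the opening, from -1 (shut) to 1 (fully open), so that 0 is half open, then the shift along the tool's x, y, z in m, then the turn about the tool's z in degrees. In form: [fingers, tx, ty, tz, turn, fingers, tx, ty, tz, turn, ...]. A call has 1 to 10 rows; each row is the pose to reach, as a shift and turn from the pose measured when the call began, along the tool's axes at that moment; what a row does not reach only later rows make up. A row lasts 1/10 s, in which the tool goes at most 50 mm and 8.59 degrees, less where a joint would pass 70% of its speed; a pose out of reach is approached as far as the arm can. A call with a gripper value outside its range is refused whole. The fingers move at their own pace and stop on an object; "force" is the grip in N (left out, the last holds). Time passes only in rows, so rows that repeat a pose let the fingers close. It gives the time, the measured TCP pose, the force and the opening at its end, in the units of the state.
- get_obs(): the state, without advancing time (a new reading comes with each control period).
- get_image(name): name is "side" or "top"; returns the picture (420x560x3 uint8, red, green, blue); there is no depth.
- camera_params(name): a dict with "camera_matrix" (3x3 intrinsics, pixels), "extrinsics" (4x4, takes a point from camera to world coordinates). Camera axes: x right, y up, looking along -z (the intrinsics and any distortion apply to the point x, -y, -z); pixel columns grow to the right and rows downward; lengths in m; the calibration is good to about 2 mm. A picture is of the moment at which its call begins. camera_params takes no time and is no camera call.
- order.finish_job(): hands the job in, once; it reports no verdict.
The state is a dict: "t": time; "q": joint angles; "dq": joint speeds; "effort": joint torques, N m; "tool_pos": TCP position; "tool_rot": TCP orientation; "contact_force": force on the tool from outside, world axes, zero at the start; "wrist_torque": the same for the moment, N m; "opening": finger opening in m.
Only numpy, scipy, OpenCV 4.12 (cv2) and the standard library are available. Lean on these libraries where they do the work, as an engineer would, in place of code of your own. Each camera call takes 0.05 s, during which the arm holds its last target. There are 200 camera calls.

## Working session

There is one attempt and no reset: what is moved stays moved. The work goes in short steps, Python scripts to look and compute and a tool call to move; the robot and the scene stay as the last step left them, time stands still between calls to the robot, and variables do not carry over. Pictures are saved under pics/ and viewed, about 8 in all and at most 12, crops included, and the job is handed in when it is done.

Besides the shell and the picture viewer there is one more tool, called after "Request:" as a command line: name --argument value ..., lists and objects as JSON in quotes. move_arm: Moves the arm, as the interface text tells. Its arguments: {"type":"object","properties":{"deltas":{"type":"array"},"force":{"type":"number"}},"required":["deltas"]}

```bash
mkdir -p pics; cat > h.py <<'E'
import numpy as np,cv2
from station import get_obs,get_image,camera_params,order,ctrl
def save(n,f,crop=None,s=1):
    im=get_image(n)[:,:,::-1]
    if crop: x0,y0,x1,y1=crop; im=im[y0:y1,x0:x1]
    cv2.imwrite('pics/'+f,cv2.resize(im,None,fx=s,fy=s,interpolation=cv2.INTER_CUBIC))
def ray(n,u,v):
    p=camera_params(n);K=np.array(p['camera_matrix']);T=np.array(p['extrinsics'])
    d=np.linalg.inv(K)@[u,v,1];d=T[:3,:3]@(d*[1,-1,-1]);return T[:3,3],d
def atz(n,u,v,z):
    o,d=ray(n,u,v);return o+d*(z-o[2])/d[2]
def proj(n,P):
    p=camera_params(n);K=np.array(p['camera_matrix']);T=np.array(p['extrinsics'])
    c=T[:3,:3].T@(np.array(P)-T[:3,3]);c=K@(c*[1,-1,-1]);return c[:2]/c[2]
E
python3 - <<'E'
from h import *
save('top','t0.png',s=1.4);save('side','s0.png',s=1.4)
for n in('top','side'):print(camera_params(n))
print(get_obs())
E
```

```text
{'camera_matrix': array([[514.30573132,   0.        , 279.47943197],
       [  0.        , 514.30573132, 215.71298738],
       [  0.        ,   0.        ,   1.        ]]), 'extrinsics': array([[-0.02942683,  0.99559176, -0.08905674,  0.49308036],
       [-0.99932572, -0.02734552,  0.02450143,  0.00189862],
       [ 0.02195812,  0.08971769,  0.99572515,  1.24386349],
       [ 0.        ,  0.        ,  0.        ,  1.        ]])}
{'camera_matrix': array([[451.62539624,   0.        , 279.02798301],
       [  0.        , 451.62539624, 211.70004441],
       [  0.        ,   0.        ,   1.        ]]), 'extrinsics': array([[ 0.93200846,  0.24964063, -0.26275424,  0.29271217],
       [-0.36243445,  0.63949979, -0.677998  , -0.72358934],
       [-0.00122457,  0.72713106,  0.68649758,  0.83898664],
       [ 0.        ,  0.        ,  0.        ,  1.        ]])}
{'t': 0.1, 'q': array([ 1.22101346e+00,  5.33201820e-02,  1.61415203e+00, -2.42991706e-05,
        1.47599165e+00, -1.19015822e-01]), 'dq': array([-1.19829026e-03,  1.23860506e-04, -2.29830866e-03, -2.41803411e-04,
        2.56313737e-04,  4.14009204e-06]), 'effort': array([ 1.09224602e-04, -3.94896019e+01, -3.71364856e+01, -1.19386677e-04,
        3.84691855e-03,  1.62531006e-05]), 'tool_pos': array([0.14279069, 0.60794251, 0.2551705 ]), 'tool_rot': array([-3.61633140e-01, -3.12029405e+00,  2.86735372e-03]), 'contact_force': array([ 0.81314332, -0.39719722, -0.56837307]), 'wrist_torque': array([-0.03338103, -0.02524073,  0.00081439]), 'opening': 0.08519214942132566}
```

View pics/t0.png

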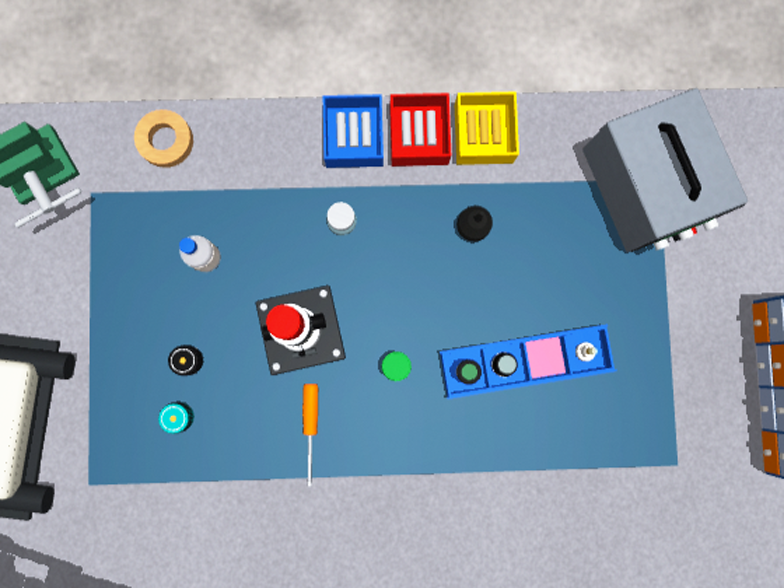

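View pics/s0.png

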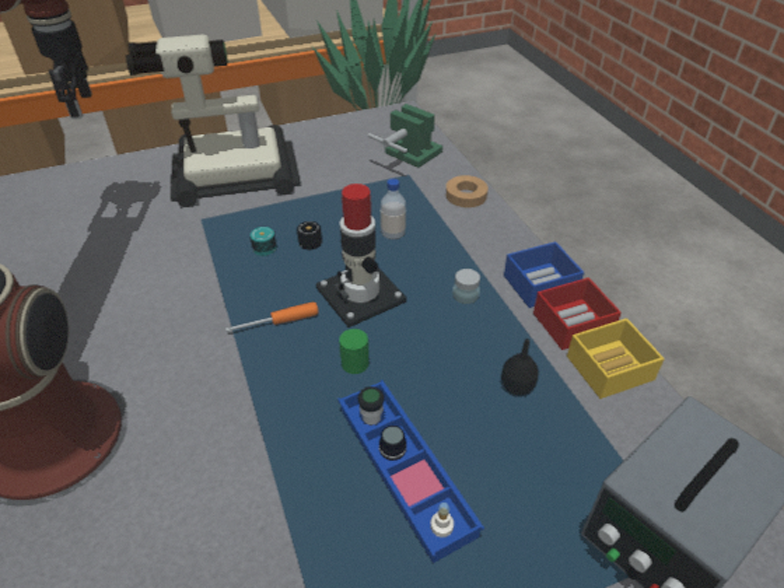

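Top view (÷1.4 for raw pixels): red cap at (285,321), black collar at (185,360), pink pad at (545,358), with the driver just below the tower. The side view agrees. Next I'll refine with silhouettes.

```bash
cat > loc.py <<'E'
from h import *
from scipy.optimize import least_squares
def cyl(n,x,y,z0,z1,r):
    a=np.linspace(0,2*np.pi,72)
    P=np.array([proj(n,[x+r*np.cos(t),y+r*np.sin(t),z]) for z in(z0,z1) for t in a],np.float32)
    return cv2.convexHull(P)
def cen(c):
    m=cv2.moments(c);return np.array([m['m10'],m['m01']])/m['m00'],m['m00']
def blob(im,near,f):
    h=cv2.cvtColor(im,cv2.COLOR_RGB2HSV).astype(int)
    m=f(h[...,0],h[...,1],h[...,2]).astype(np.uint8)
    k,l,s,c=cv2.connectedComponentsWithStats(m)
    ok=[i for i in range(1,k) if s[i,4]>40]
    i=min(ok,key=lambda i:np.hypot(*(c[i]-near)))
    cs=cv2.findContours((l==i).astype(np.uint8),cv2.RETR_EXTERNAL,cv2.CHAIN_APPROX_NONE)[0]
    ys,xs=np.where(cv2.drawContours(np.zeros_like(m),cs,-1,1,-1))
    return np.array([xs.mean(),ys.mean()]),len(xs)
red=lambda h,s,v:((h<8)|(h>172))&(s>150)&(v>60)
pink=lambda h,s,v:(h>160)&(s>60)&(s<170)&(v>100)
black=lambda h,s,v:(v<60)
def fit(obs,z0,z1,r,x0):
    R=lambda p:np.concatenate([cen(cyl(n,p[0],p[1],z0,z1,r))[0]-c for n,c in obs])
    s=least_squares(R,x0,diff_step=1e-4);return s.x,R(s.x)
E
python3 - <<'E'
from loc import *
T=get_image('top');S=get_image('side')
o=[]
for n,I,p in(('top',T,(204,229)),('side',S,(254,148))):
    c,a=blob(I,p,red);o.append((n,c));print(n,c,a)
x,r=fit(o,.175,.239,.024,[.45,.15]);print('cap',x,r,[cen(cyl(n,*x,.175,.239,.024)) for n in('top','side')])
for ob in o: print(ob[0],fit([ob],.175,.239,.024,x)[0])
for n,I,p in(('top',T,(389,256)),('side',S,(298,345))):
    c,a=blob(I,p,pink);print('pink',n,c,a,atz(n,*c,.007))
o=[]
for n,I,p in(('top',T,(132,257)),('side',S,(221,168))):
    c,a=blob(I,p,black);o.append((n,c));print(n,c,a)
x,r=fit(o,0,.04,.0245,[.4,.35]);print('col',x,r,[cen(cyl(n,*x,0,.04,.0245)) for n in('top','side')])
for ob in o: print(ob[0],fit([ob],0,.04,.0245,x)[0])
a=cv2.resize(T[235:285,95:165,::-1],None,fx=5.7,fy=6,interpolation=2)
b=cv2.resize(S[120:220,200:300,::-1],(300,300),interpolation=2)
c=cv2.resize(T[200:300,160:260,::-1],(300,300),interpolation=2)
d=cv2.resize(T[220:300,300:450,::-1],(399,300),interpolation=2)
cv2.imwrite('pics/m1.png',np.vstack([np.hstack([a,b]),np.hstack([d,c])]))
E
```

```text
top [202.85205993 229.94194757] 534
side [253.57244656 146.52019002] 421Traceback (most recent call last):
  File "<stdin>", line 6, in <module>
  File "loc.py", line 23, in fit
    s=least_squares(R,x0,diff_step=1e-4);return s.x,R(s.x)
    return func(*args, **kwargs)
    result = trf(vector_fun.fun, vector_fun.jac, x0, f0, J0, lb, ub, ftol, xtol,
                 gtol, max_nfev, x_scale, loss_function, tr_solver,
                 tr_options.copy(), verbose, callback=callback_wrapped)
    return trf_no_bounds(
        fun, jac, x0, f0, J0, ftol, xtol, gtol, max_nfev, x_scale,
        loss_function, tr_solver, tr_options, verbose, callback=callback)
    f_new = fun(x_new)
    self._update_fun()
    ~~~~~~~~~~~~~~~~^^
    self.f = self.fun_wrapped(xp_copy(self.x))
             ~~~~~~~~~~~~~~~~^^^^^^^^^^^^^^^^^
    return np.atleast_1d(self.fun(x))
                         ~~~~~~~~^^^
    return self.f(x, *self.args, **self.kwargs)
           ~~~~~~^^^^^^^^^^^^^^^^^^^^^^^^^^^^^^
  File "loc.py", line 22, in <lambda>
    R=lambda p:np.concatenate([cen(cyl(n,p[0],p[1],z0,z1,r))[0]-c for n,c in obs])
                                   ~~~^^^^^^^^^^^^^^^^^^^^^
  File "loc.py", line 5, in cyl
    P=np.array([proj(n,[x+r*np.cos(t),y+r*np.sin(t),z]) for z in(z0,z1) for t in a],np.float32)
                ~~~~^^^^^^^^^^^^^^^^^^^^^^^^^^^^^^^^^^^
  File "h.py", line 13, in proj
    p=camera_params(n);K=np.array(p['camera_matrix']);T=np.array(p['extrinsics'])
ValueError: time passes only in moves, steps and waits
```

```bash
sed -i 's/^def save/from functools import lru_cache\ncamera_params=lru_cache(camera_params)\ndef save/' h.py
cat > a.py <<'E'
from loc import *
T=get_image('top');S=get_image('side')
o=[]
for n,I,p in(('top',T,(204,229)),('side',S,(254,148))):
    c,a=blob(I,p,red);o.append((n,c));print(n,c,a)
x,r=fit(o,.175,.239,.024,[.45,.15]);print('cap',x,r,[cen(cyl(n,*x,.175,.239,.024)) for n in('top','side')])
for ob in o: print(ob[0],fit([ob],.175,.239,.024,x)[0])
for n,I,p in(('top',T,(389,256)),('side',S,(298,345))):
    c,a=blob(I,p,pink);print('pink',n,c,a,atz(n,*c,.007))
o=[]
for n,I,p in(('top',T,(132,257)),('side',S,(221,168))):
    c,a=blob(I,p,black);o.append((n,c));print(n,c,a)
x,r=fit(o,0,.04,.0245,[.4,.35]);print('col',x,r,[cen(cyl(n,*x,0,.04,.0245)) for n in('top','side')])
for ob in o: print(ob[0],fit([ob],0,.04,.0245,x)[0])
a=cv2.resize(T[235:285,95:165,::-1],(399,300),interpolation=2)
b=cv2.resize(S[120:220,200:300,::-1],(300,300),interpolation=2)
c=cv2.resize(T[200:300,160:260,::-1],(300,300),interpolation=2)
d=cv2.resize(T[220:300,300:450,::-1],(399,300),interpolation=2)
cv2.imwrite('pics/m1.png',np.vstack([np.hstack([a,b]),np.hstack([d,c])]))
E
python3 a.py
```

```text
top [202.84990619 229.91932458] 533
side [253.68874172 146.45474614] 453
cap [0.56042987 0.13146001] [-0.49522099  0.2405458   0.47971902  0.82386124] [(array([202.3546852 , 230.15987038]), 556.5334343657596), (array([254.16846074, 147.27860738]), 623.9491989631206)]
top [0.56088172 0.13046249]
side [0.56046196 0.13510035]
pink top [389.38409475 254.9001692 ] 591 [ 0.50164524 -0.29058612  0.007     ]
pink side [297.48979592 344.12827988] 686 [ 0.50321658 -0.28375448  0.007     ]
top [130.08484848 257.29090909] 165
side [220.91287879 168.51136364] 264
col [0.51419787 0.3248886 ] [ 0.55946314 -0.16733879 -0.45204595 -1.02304279] [(array([130.64431162, 257.1235703 ]), 436.59911365126027), (array([220.46083284, 167.48832084]), 314.85096677183174)]
top [0.51384388 0.32619987]
side [0.51409362 0.31968152]
```

View pics/m1.png

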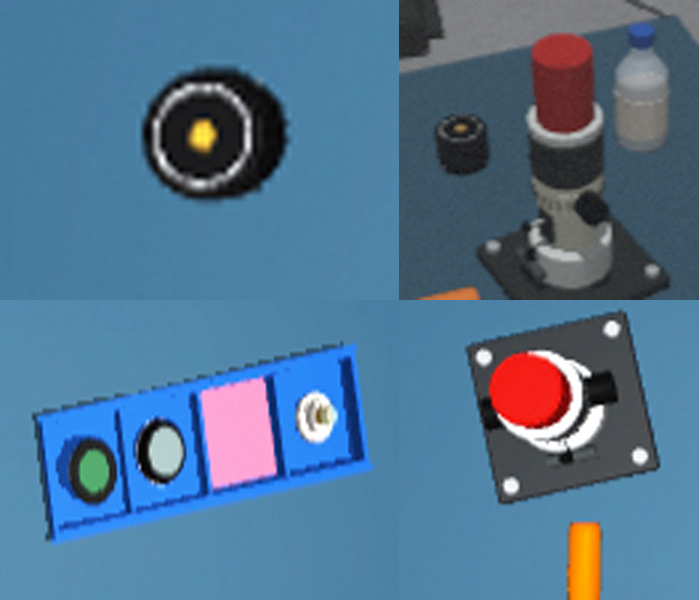

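Crops: cap top disc at raw ≈(203,230), collar's gold mark at ≈(130.3,257.2), pink pad with the crate's row about 9° off world y. The empty cell lies between the grey-topped part and the lamp holder, so the jaws must open across the crate.

```bash
cat >> h.py <<'E'
from scipy.spatial.transform import Rotation as Rr
def delta(P,yaw_y,cur=None):
    """tool-frame shift (mm) and turn (deg) to put the TCP at P with tool y at world angle yaw_y deg"""
    o=get_obs();R=Rr.from_rotvec(o['tool_rot']).as_matrix();p=o['tool_pos']
    y=np.degrees(np.arctan2(R[1,1],R[0,1]));t=-(yaw_y-y);t=(t+180)%360-180
    return np.round(1e3*R.T@(np.array(P)-p),1),round(t,1)
E
python3 - <<'E'
from h import *
print('captop',atz('top',203,229.9,.239),'col',atz('top',130.2,257.1,.04))
for u,v in((37,115),(356,46),(370,167),(52,240)):
    print('rim',atz('top',300+(u+.5)/2.66-.5,220+(v+.5)/3.75-.5,.032)[:2])
for P in([.30,.30,.36],[.45,.18,.36],[.5605,.1305,.36]):print(delta(P,8.7))
print(ctrl.tip_reach)
E
```

```text
captop [0.55927366 0.12717913 0.239     ] col [0.51393095 0.32126632 0.04      ]
rim [ 0.51749343 -0.10587172]
rim [ 0.55283001 -0.39264669]
rim [ 0.47624613 -0.40085026]
rim [ 0.43922882 -0.11634018]
(array([-223.4, -264.2, -104. ]), np.float64(68.1))
(array([-396.9, -346.7, -103.9]), np.float64(68.1))
(array([-515.8, -369.6, -103.9]), np.float64(68.1))
0.025
```

Request:
move_arm --deltas '[1,0,0,-0.05,0,1,-0.04,-0.05,-0.08,8,1,-0.08,-0.1,-0.104,16,1,-0.12,-0.15,-0.104,24,1,-0.16,-0.2,-0.104,32,1,-0.2,-0.24,-0.104,40,1,-0.24,-0.27,-0.104,48,1,-0.28,-0.29,-0.104,56,1,-0.32,-0.31,-0.104,64,1,-0.36,-0.33,-0.104,69]'

```text
t: 1.3
tool_pos: [0.38, 0.2394, 0.3604]
tool_rot: [2.07, 2.362, 0.002]
contact_force: [1.5, 1.7, -0.1]
opening: 0.0857
```

```bash
python3 - <<'E'
from h import *
print(get_obs()['tool_pos'],get_obs()['q']);print(delta([.56,.129,.30],8),delta([.56,.129,.232],8))
E
```

```text
[0.37998201 0.23936872 0.36037951] [ 3.96373397e-01 -4.21990189e-01  1.85676977e+00 -3.64553304e-04
  1.70549576e+00  2.65004169e-01]
(array([-133. ,  163.9,   60.6]), np.float64(-0.5)) (array([-133. ,  163.8,  128.6]), np.float64(-0.5))
```

Request:
move_arm --deltas '[1,-0.035,0.04,0,0,1,-0.07,0.08,0.0,0,1,-0.1,0.12,0.02,0,1,-0.133,0.164,0.05,0,1,-0.133,0.164,0.06,0,1,-0.133,0.164,0.06,0]'

```text
t: 1.9
tool_pos: [0.5601, 0.127, 0.2958]
tool_rot: [-2.072, -2.356, 0.008]
contact_force: [0.0, 0.0, 0.3]
opening: 0.0855
```

```bash
python3 - <<'E'
from h import *
o=get_obs();print(o['tool_pos'],delta([.56,.129,.232],8))
T=get_image('top');S=get_image('side')
a=cv2.resize(T[180:280,150:250,::-1],(400,400),interpolation=2)
b=cv2.resize(S[90:190,205:305,::-1],(400,400),interpolation=2)
cv2.imwrite('pics/m2.png',np.hstack([a,b]))
for dz in (.025,):
  print(proj('top',o['tool_pos']-[0,0,dz]),proj('side',o['tool_pos']-[0,0,dz]))
E
```

```text
[0.56007634 0.12704579 0.29576955] (array([ 2. ,  0.6, 63.8]), np.float64(-0.7))
[200.94363005 228.42745103] [253.58774261 125.66636769]
```

View pics/m2.png

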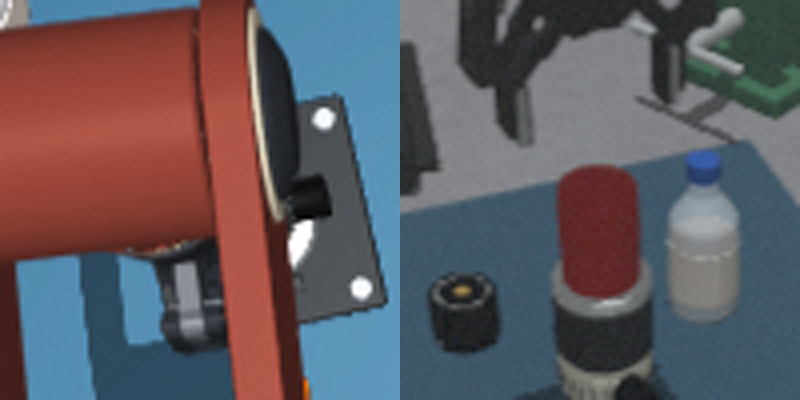

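Side crop: fingertips at (515,138) and (672,100) straddle the cap, whose axis is at column ~598. That is centred, so I'll descend and grip.

Request:
move_arm --deltas '[1,0.001,0,0.03,0,1,0.001,0,0.058,0,1,0.001,0,0.064,0,1,0.001,0,0.064,0,-1,0.001,0,0.064,0,-1,0.001,0,0.064,0,-1,0.001,0,0.064,0,-1,0.001,0,0.064,0,-1,0.001,0,0.064,0,-1,0.001,0,0.064,0]' --force 25

```text
t: 3.0
tool_pos: [0.5604, 0.1302, 0.2383]
tool_rot: [2.071, 2.361, 0.004]
contact_force: [-0.4, 1.2, 5.7]
opening: 0.0464
```

Request:
move_arm --deltas '[-1,0,0,0,0,-1,0,0,0,0]'

```text
t: 3.2
tool_pos: [0.5605, 0.1301, 0.2384]
tool_rot: [2.071, 2.361, 0.004]
contact_force: [0.0, -0.6, -0.0]
opening: 0.0465
```

```bash
python3 - <<'E'
from h import *
o=get_obs();print(o['tool_pos'],o['contact_force'],o['wrist_torque'],o['opening'],o['effort'])
S=get_image('side')
cv2.imwrite('pics/m3.png',cv2.resize(S[90:190,205:305,::-1],(500,500),interpolation=2))
E
```

```text
[0.56049504 0.13008468 0.23843471] [ 0.01069168 -0.55163655 -0.03787269] [0.00811732 0.04542398 0.05105352] 0.04650457255964228 [ 2.25193345e-02 -3.47284734e+01 -3.71394110e+01  5.48524273e-03
 -4.87235011e-03 -3.66499449e-06]
```

View pics/m3.png

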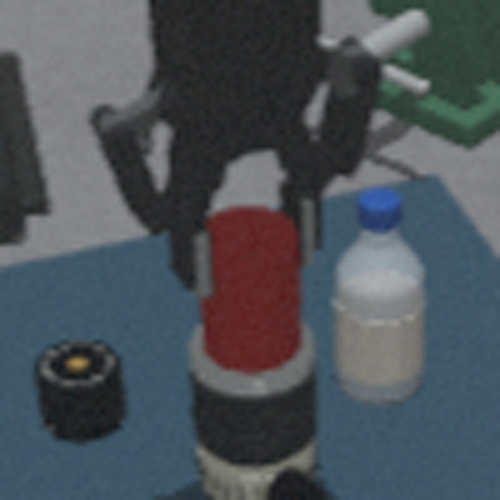

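Side picture: the pads hold the upper third of the cap, with its foot still on the seat. Lifting now.

Request:
move_arm --deltas '[-1,0,0,-0.02,0,-1,0,0,-0.05,0,-1,0,0,-0.085,0,-1,0,0,-0.1,0,-1,0,0,-0.1,0,-1,0,0,-0.1,0]'

```text
t: 3.85
tool_pos: [0.5598, 0.1299, 0.3368]
tool_rot: [2.072, 2.362, 0.002]
contact_force: [-0.4, 0.0, -1.2]
opening: 0.0464
```

```bash
python3 - <<'E'
from h import *
o=get_obs();print(o['tool_pos'],o['contact_force'],o['opening'],delta([.501,-.289,.33],8),delta([.501,-.289,.0715],8))
S=get_image('side')
cv2.imwrite('pics/m4.png',cv2.resize(S[30:190,185:345,::-1],(560,560),interpolation=2))
E
```

```text
[0.559832   0.12994074 0.33677657] [-0.43582079  0.02338162 -1.22324312] 0.046388150779151704 (array([-407.7, -112.9,    6.4]), np.float64(-0.5)) (array([-407.9, -113.1,  264.9]), np.float64(-0.5))
```

View pics/m4.png

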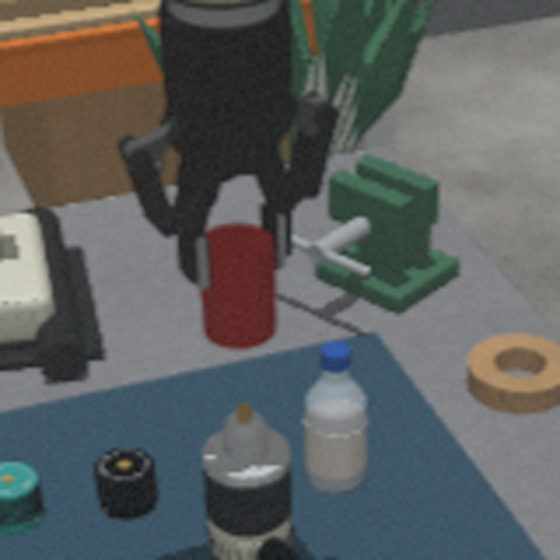

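The cap is lifted and upright, and the spigot with its brass tip is bared. Over to the crate.

Request:
move_arm --deltas '[-1,-0.04,-0.011,0,0,-1,-0.085,-0.024,0,0,-1,-0.13,-0.036,0,0,-1,-0.175,-0.048,0,0,-1,-0.22,-0.061,0,0,-1,-0.265,-0.073,0.02,0,-1,-0.31,-0.086,0.05,0,-1,-0.355,-0.099,0.08,0,-1,-0.39,-0.108,0.11,0,-1,-0.408,-0.113,0.13,0]'

```text
t: 4.9
tool_pos: [0.4982, -0.2906, 0.201]
tool_rot: [-2.07, -2.355, 0.002]
contact_force: [1.4, -0.4, -1.3]
opening: 0.0464
```

Request:
move_arm --deltas '[-1,0,0,0,0,-1,0,0,0,0]'

```text
t: 5.1
tool_pos: [0.4966, -0.2898, 0.1977]
tool_rot: [-2.067, -2.349, 0.002]
contact_force: [0.8, 0.8, 0.6]
opening: 0.0466
```

```bash
python3 - <<'E'
from h import *
o=get_obs();print(o['tool_pos'],o['opening'],delta([.501,-.289,.0715],8))
S=get_image('side')
cv2.imwrite('pics/m5.png',cv2.resize(S[180:400,190:400,::-1],(560,580),interpolation=2))
print(atz('side',297.5,344.1,.007))
E
```

```text
[ 0.49659744 -0.28978353  0.19766237] 0.04659812927645747 (array([ -0.9,   5.6, 126.1]), np.float64(-0.7))
[ 0.50326116 -0.28370278  0.007     ]
```

View pics/m5.png

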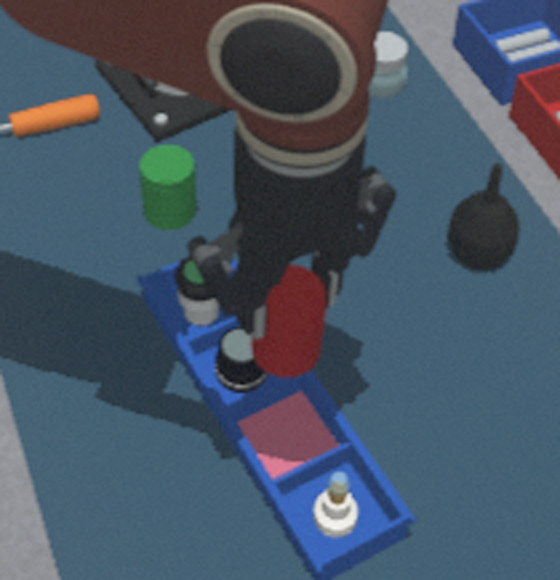

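Side picture: the cap hangs upright above and behind the pink pad, as parallax predicts, and the neighbours are clear. Lowering.

Request:
move_arm --deltas '[-1,-0.001,0.0055,0.02,0,-1,-0.001,0.0055,0.045,0,-1,-0.001,0.0055,0.07,0,-1,-0.001,0.0055,0.09,0,-1,-0.001,0.0055,0.105,0,-1,-0.001,0.0055,0.115,0,-1,-0.001,0.0055,0.12,0,-1,-0.001,0.0055,0.122,0,-1,-0.001,0.0055,0.122,0]'

```text
t: 6.05
tool_pos: [0.5029, -0.2896, 0.0784]
tool_rot: [-2.069, -2.354, 0.001]
contact_force: [1.0, 0.6, -0.6]
opening: 0.0462
```

```bash
python3 - <<'E'
from h import *
o=get_obs();print(o['tool_pos'],o['contact_force'],o['opening'],delta([.501,-.289,.0715],8))
S=get_image('side')
cv2.imwrite('pics/m6.png',cv2.resize(S[260:400,230:370,::-1],(560,560),interpolation=2))
E
```

```text
[ 0.50291011 -0.28957872  0.0783913 ] [ 1.03629707  0.64850752 -0.61881894] 0.04618183802923434 (array([ 0.8, -1.8,  6.9]), np.float64(-0.6))
```

View pics/m6.png

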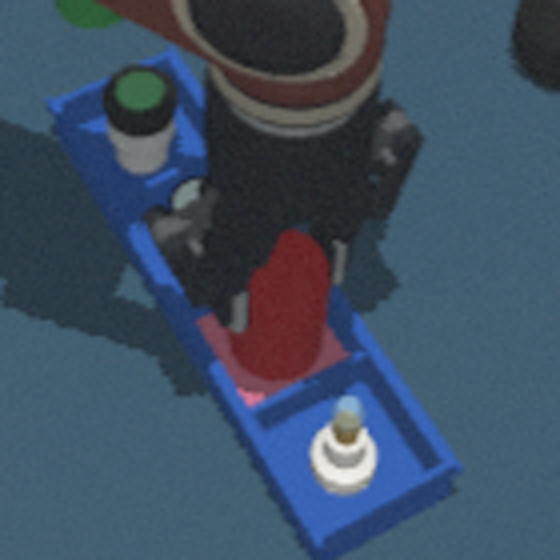

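The cap is centred over the pink pad, about 8 mm above it. Lowering until contact.

Request:
move_arm --deltas '[-1,0,-0.001,0.003,0,-1,0,-0.001,0.005,0,-1,0,-0.001,0.006,0,-1,0,-0.001,0.007,0,-1,0,-0.001,0.0075,0,-1,0,-0.001,0.0075,0]'

```text
t: 6.7
tool_pos: [0.5019, -0.2898, 0.071]
tool_rot: [-2.069, -2.354, 0.001]
contact_force: [-0.3, -0.8, 0.3]
opening: 0.0464
```

Request:
move_arm --deltas '[-1,0,0,0.0015,0,-1,0,0,0.0025,0,-1,0,0,0.0025,0,-1,0,0,0.0025,0]'

```text
t: 7.1
tool_pos: [0.5022, -0.2901, 0.0705]
tool_rot: [-2.069, -2.354, 0.001]
contact_force: [-4.1, 3.4, 8.6]
opening: 0.0468
```

Request:
move_arm --deltas '[0.1,0,0,0,0,0.3,0,0,-0.001,0,0.7,0,0,-0.001,0,0.7,0,0,-0.001,0,0.7,0,0,-0.001,0,0.7,0,0,-0.02,0,0.7,0,0,-0.05,0,1,0,0,-0.1,0,1,0,0,-0.15,0,1,0,0,-0.2,0]'

```text
t: 8.1
tool_pos: [0.5031, -0.2906, 0.272]
tool_rot: [-2.069, -2.354, 0.001]
contact_force: [1.0, -0.3, -0.5]
opening: 0.0856
```

```bash
python3 - <<'E'
from h import *
o=get_obs();print(o['tool_pos'],o['contact_force'],o['opening'],o['q'])
for y in(30,60):print(y,[delta(P,y) for P in([.40,.15,.33],[.45,.28,.30],[.514,.322,.13])])
E
```

```text
[ 0.50309829 -0.29064837  0.27199413] [ 1.02090229 -0.26151444 -0.47943918] 0.08555374695862684 [-6.51819965e-01 -5.52098282e-02  1.69457905e+00 -2.49151335e-04
  1.51051017e+00 -7.80515937e-01]
30 [(array([450.6, -46. , -55.2]), np.float64(-22.6)), (array([572.9,  20.4, -24.9]), np.float64(-22.6)), (array([605.4,  90.3, 144.9]), np.float64(-22.6))]
60 [(array([450.6, -46. , -55.2]), np.float64(-52.6)), (array([572.9,  20.4, -24.9]), np.float64(-52.6)), (array([605.4,  90.3, 144.9]), np.float64(-52.6))]
```

```bash
python3 - <<'E'
from h import *
T=get_image('top');S=get_image('side');cv2.imwrite('pics/rt.png',T[:,:,::-1]);cv2.imwrite('pics/rs.png',S[:,:,::-1])
c=lambda I,x,y,w,k:cv2.resize(I[y:y+w,x:x+w,::-1],(k,k),interpolation=cv2.INTER_CUBIC)
A=np.hstack([c(T,183,208,40,400),c(S,234,120,40,400)])
B=np.hstack([c(S,255,290,90,200),c(T,350,215,80,200),c(T,110,237,40,200),c(S,205,150,40,200)])
cv2.imwrite('pics/m7.png',np.vstack([A,B]))
E
```

```text
(no output)
```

View pics/m7.png

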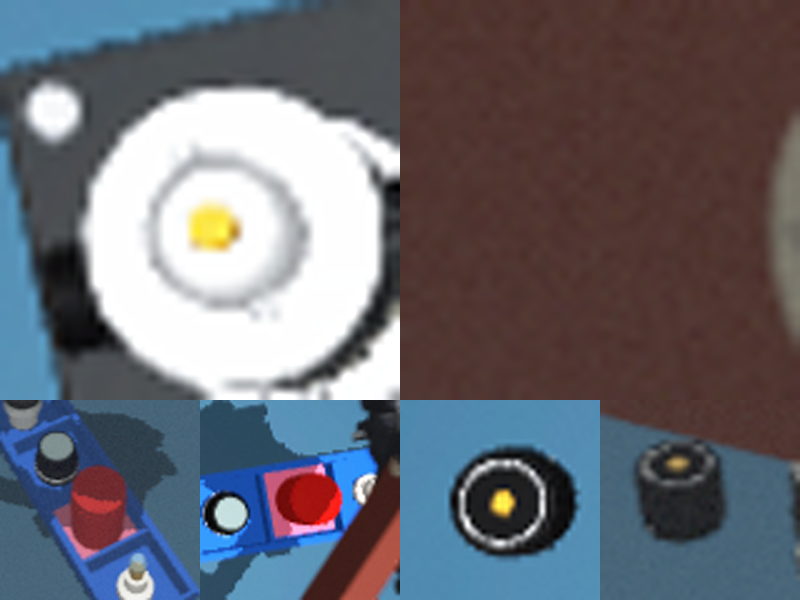

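Top crop: brass tip at (213,229) and seat disc centred at (232,238) in the 10× crop, with faint pin marks at (190,150) and (265,312). The cap stands upright on the pink pad. The side view of the tower is blocked by the arm.

```bash
python3 - <<'E'
from h import *
print('brass',atz('top',203.85,230.45,.212));print('seat',atz('top',205.75,231.35,.175))
print('gold',atz('top',110+502.5/5-80-.5,237+(102.5)/5-.5,.04))
print('collar top disc',atz('top',110+(500+.5-400)/5-.5,237+(102.5)/5-.5,.04))
E
```

```text
brass [0.55990113 0.12886617 0.212     ]
seat [0.56031668 0.12952027 0.175     ]
gold [0.51417568 0.32172632 0.04      ]
collar top disc [0.51420262 0.32264793 0.04      ]
```

Request:
move_arm --deltas '[1,0.04,-0.005,-0.03,-5,1,0.09,-0.01,-0.055,-10,1,0.14,-0.015,-0.055,-15,1,0.19,-0.02,-0.055,-22,1,0.24,-0.025,-0.055,-30,1,0.29,-0.03,-0.055,-38,1,0.34,-0.035,-0.055,-45,1,0.39,-0.04,-0.055,-50,1,0.43,-0.046,-0.055,-53,1,0.45,-0.046,-0.055,-53]'

```text
t: 9.2
tool_pos: [0.4012, 0.1504, 0.3321]
tool_rot: [0.794, 3.032, -0.004]
contact_force: [0.9, -1.0, -0.5]
opening: 0.0855
```

```bash
python3 - <<'E'
from h import *
o=get_obs();print(o['tool_pos'],o['q'],delta([.45,.28,.30],60),delta([.514,.323,.13],60))
E
```

```text
[0.40119922 0.15044696 0.33213527] [ 0.18809682 -0.47704965  1.94108721 -0.00563488  1.67199074 -0.87115683] (array([ 21.2, 136.9,  31.9]), np.float64(0.7)) (array([-12.2, 205.8, 202.1]), np.float64(0.7))
```

Request:
move_arm --deltas '[1,0.007,0.045,0,0,1,0.01,0.09,0.02,0,1,0.005,0.135,0.05,0,1,-0.005,0.175,0.08,0,1,-0.012,0.206,0.12,0,1,-0.012,0.206,0.16,0,1,-0.012,0.206,0.19,0,1,-0.012,0.206,0.2,0,1,-0.012,0.206,0.2,0,1,-0.012,0.206,0.2,0]'

```text
t: 10.2
tool_pos: [0.5148, 0.3236, 0.134]
tool_rot: [0.794, 3.03, -0.001]
contact_force: [1.3, 0.4, 0.8]
opening: 0.0856
```

```bash
python3 - <<'E'
from h import *
o=get_obs();print(o['tool_pos'],delta([.5141,.3222,.038],60))
S=get_image('side')
cv2.imwrite('pics/m8.png',cv2.resize(S[100:200,170:270,::-1],(500,500),interpolation=2))
E
```

```text
[0.51483799 0.32356324 0.13397611] (array([ 0.9, -1.7, 96. ]), np.float64(0.6))
```

View pics/m8.png

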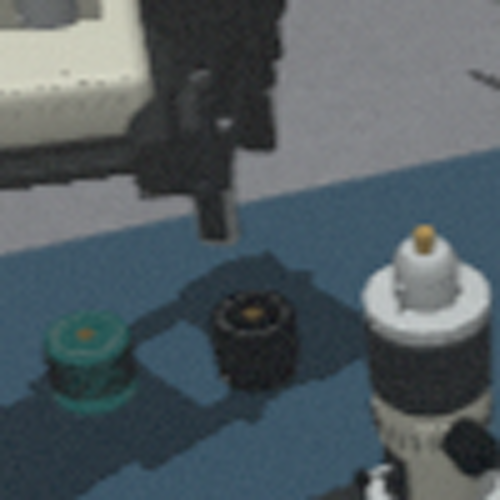

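```bash
python3 - <<'E'
from h import *
o=get_obs();p=o['tool_pos'];R=Rr.from_rotvec(o['tool_rot']).as_matrix();print(R.round(3))
q=lambda P:((proj('side',P)-[170,100]+.5)*5-.5).round()
for s in(-1,1):
  for x in(-.011,.011):
    print(s,x,[q(p+R@[x,s*d,.012]) for d in(.043,.057)])
print('collar',q([.5141,.3222,.04]),q([.5141,.3222,.0]),'brass',q([.5601,.129,.212]))
T=get_image('top')
cv2.imwrite('pics/m9.png',cv2.resize(T[210:300,90:210,::-1],(720,540),interpolation=2))
E
```

```text
[[-0.872  0.49   0.01 ]
 [ 0.49   0.872 -0.003]
 [-0.01   0.003 -1.   ]]
-1 -0.011 [array([241., 240.]), array([235., 255.])]
-1 0.011 [array([202., 237.]), array([195., 252.])]
1 -0.011 [array([277., 153.]), array([283., 139.])]
1 0.011 [array([240., 150.]), array([245., 137.])]
collar [252. 315.] [259. 369.] brass [424. 234.]
```

The finger at (218,240) and the collar's gold mark at (253,314) match their predicted projections, so the grasp is aligned. Descending and gripping.

Request:
move_arm --deltas '[1,0.001,-0.0017,0.03,0,1,0.001,-0.0017,0.06,0,1,0.001,-0.0017,0.085,0,1,0.001,-0.0017,0.098,0,1,0.001,-0.0017,0.1,0,-1,0.001,-0.0017,0.1,0,-1,0.001,-0.0017,0.1,0,-1,0.001,-0.0017,0.1,0,-1,0.001,-0.0017,0.1,0,-1,0.001,-0.0017,0.1,0]' --force 50

```text
t: 11.3
tool_pos: [0.5162, 0.3233, 0.0373]
tool_rot: [0.792, 3.026, 0.004]
contact_force: [-0.8, -0.4, 6.0]
opening: 0.0466
```

Request:
move_arm --deltas '[-1,0,0,0,0,-1,0,0,0,0,-1,0,0,0,0]'

```text
t: 11.6
tool_pos: [0.5162, 0.3233, 0.0373]
tool_rot: [0.792, 3.026, 0.004]
contact_force: [-0.1, 0.6, 1.6]
opening: 0.0468
```

Request:
move_arm --deltas '[-1,0,0,-0.03,0,-1,0,0,-0.08,0,-1,0,0,-0.13,0,-1,0,0,-0.18,0,-1,0,0,-0.23,0,-1,0,0,-0.26,0,-1,0,0,-0.27,0,-1,0,0,-0.27,0]'

```text
t: 12.4
tool_pos: [0.5126, 0.3237, 0.3081]
tool_rot: [0.792, 3.024, 0.006]
contact_force: [-0.1, 0.8, -1.7]
opening: 0.047
```

```bash
python3 - <<'E'
from h import *
o=get_obs();print(o['tool_pos'],o['q'],o['opening'],o['contact_force'],delta([.5602,.1293,.30],60))
E
```

```text
[0.51263625 0.32369711 0.30808962] [ 0.44340951 -0.02493397  1.60559181 -0.00683265  1.54663768 -0.61507268] 0.04702034749936524 [-0.09010177  0.82889016 -1.69208643] (array([-136.6, -146.2,    8.8]), np.float64(0.7))
```

Request:
move_arm --deltas '[-1,-0.025,-0.028,0,0,-1,-0.058,-0.063,0,0,-1,-0.09,-0.098,0,0,-1,-0.12,-0.13,0,0,-1,-0.137,-0.146,0,0,-1,-0.137,-0.146,0,0,-1,-0.137,-0.146,0,0]'

```text
t: 13.1
tool_pos: [0.5595, 0.129, 0.3053]
tool_rot: [0.795, 3.029, 0.004]
contact_force: [-0.5, 0.0, -1.2]
opening: 0.0471
```

```bash
python3 - <<'E'
from h import *
o=get_obs();print(o['tool_pos'],Rr.from_rotvec(o['tool_rot']).as_matrix().round(4),delta([.5602,.1293,.30],60))
S=get_image('side')
cv2.imwrite('pics/m10.png',cv2.resize(S[85:165,215:295,::-1],(560,560),interpolation=2))
q=lambda P:((proj('side',P)-[215,85]+.5)*7-.5).round()
p=o['tool_pos'];f=p-[0,0,.0373]
print('foot',q(f),q(f+[.0228,-.0089,0]),q(f-[.0228,-.0089,0]),'seat',q([.5602,.1293,.175]),'brass',q([.5602,.1293,.212]))
E
```

```text
[0.55953458 0.1289501  0.30528932] [[-0.8711  0.4911  0.0103]
 [ 0.4911  0.8711 -0.    ]
 [-0.009   0.005  -0.9999]] (array([-0.4,  0.6,  5.3]), np.float64(0.6))
foot [270. 292.] [344. 292.] [196. 292.] seat [282. 519.] brass [278. 432.]
```

View pics/m10.png

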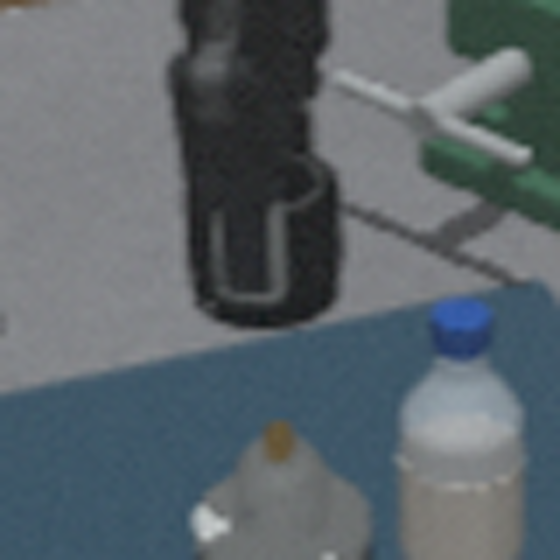

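Side crop: collar foot spans columns 193–338 (centre 266, tool axis predicted at 270). So the collar sits ≈1.4 mm off-centre along tool +x, agreeing with the earlier estimate of 1.3 mm. The brass tip at 279 matches the predicted 278. I'll compensate and lower.

Request:
move_arm --deltas '[-1,-0.0018,0.0006,0.02,0,-1,-0.0018,0.0006,0.04,0,-1,-0.0018,0.0006,0.052,0,-1,-0.0018,0.0006,0.056,0,-1,-0.0018,0.0006,0.058,0,-1,-0.0018,0.0006,0.058,0,-1,-0.0018,0.0006,0.058,0]'

```text
t: 13.85
tool_pos: [0.5626, 0.1295, 0.2493]
tool_rot: [0.792, 3.027, 0.006]
contact_force: [0.8, -0.3, -1.1]
opening: 0.0467
```

```bash
cat > st.py <<'E'
from h import *
o=get_obs();print(o['t'],o['tool_pos'].round(4),o['contact_force'].round(1),o['wrist_torque'].round(2),o['q'][5].round(2),'foot',(o['tool_pos'][2]-.0373).round(4))
R=Rr.from_rotvec(o['tool_rot']).as_matrix();c=o['tool_pos']+R@[.00135,0,0];print('err mm toolxy',(1e3*R.T@(np.array([.5602,.1293,c[2]])-c)).round(2),'yaw',np.degrees(np.arctan2(R[1,1],R[0,1])).round(1))
E
python3 st.py
```

```text
13.85 [0.5626 0.1295 0.2493] [ 0.8 -0.3 -1.1] [ 0.01 -0.02  0.04] -0.96 foot 0.212
err mm toolxy [ 0.67 -1.33 -0.02] yaw 60.7
```

Request:
move_arm --deltas '[-1,0.0007,-0.0013,0.002,0,-1,0.0007,-0.0013,0.005,0,-1,0.0007,-0.0013,0.008,0,-1,0.0007,-0.0013,0.012,0,-1,0.0007,-0.0013,0.015,0,-1,0.0007,-0.0013,0.015,0]'

```text
t: 14.45
tool_pos: [0.5612, 0.1286, 0.2333]
tool_rot: [0.793, 3.028, 0.005]
contact_force: [-0.9, -0.0, -1.2]
opening: 0.0471
```

```bash
python3 st.py
```

```text
14.45 [0.5612 0.1286 0.2333] [-0.9 -0.  -1.2] [-0.03  0.01 -0.03] -0.96 foot 0.196
err mm toolxy [-0.18  0.12  0.  ] yaw 60.7
```

Request:
move_arm --deltas '[-1,0,0,0.002,0,-1,0,0,0.004,0,-1,0,0,0.006,0,-1,0,0,0.008,0,-1,0,0,0.0095,0,-1,0,0,0.0095,0,-1,0,0,0.0095,0]'

```text
t: 15.15
tool_pos: [0.5613, 0.1286, 0.2238]
tool_rot: [0.793, 3.028, 0.005]
contact_force: [-0.2, 0.7, -1.9]
opening: 0.0473
```

```bash
python3 st.py
```

```text
15.15 [0.5613 0.1286 0.2238] [-0.2  0.7 -1.9] [-0.01  0.04  0.02] -0.96 foot 0.1865
err mm toolxy [-0.08  0.05  0.  ] yaw 60.7
```

Request:
move_arm --deltas '[-1,0,0,0.002,0,-1,0,0,0.004,0,-1,0,0,0.005,0,-1,0,0,0.005,0,-1,0,0,0.005,0]'

```text
t: 15.65
tool_pos: [0.5613, 0.1286, 0.2187]
tool_rot: [0.793, 3.028, 0.005]
contact_force: [-0.6, 0.7, -1.4]
opening: 0.0472
```

```bash
python3 st.py
```

```text
15.65 [0.5613 0.1286 0.2187] [-0.6  0.7 -1.4] [ 0.01  0.06 -0.05] -0.96 foot 0.1814
err mm toolxy [-0.02  0.03  0.  ] yaw 60.7
```

Request:
move_arm --deltas '[-1,0,0,0.001,0,-1,0,0,0.002,0,-1,0,0,0.003,0,-1,0,0,0.004,0,-1,0,0,0.004,0,-1,0,0,0.004,0]'

```text
t: 16.25
tool_pos: [0.5615, 0.1286, 0.2152]
tool_rot: [0.792, 3.028, 0.005]
contact_force: [-2.1, 0.2, 3.8]
opening: 0.0469
```

```bash
python3 st.py
```

```text
16.25 [0.5615 0.1286 0.2152] [-2.1  0.2  3.8] [-0.06  0.33  0.03] -0.96 foot 0.1779
err mm toolxy [ 0.13 -0.08 -0.  ] yaw 60.7
```

Request:
move_arm --deltas '[-1,0,0,0.001,0,-1,0,0,0.002,0,-1,0,0,0.003,0,-1,0,0,0.004,0,-1,0,0,0.005,0,-1,0,0,0.005,0]'

```text
t: 16.85
tool_pos: [0.5617, 0.1287, 0.2122]
tool_rot: [0.792, 3.027, 0.005]
contact_force: [-7.1, -0.5, 12.0]
opening: 0.0471
```

```bash
python3 st.py
```

```text
16.85 [0.5617 0.1287 0.2122] [-7.1 -0.5 12. ] [-0.19  1.13 -0.06] -0.96 foot 0.1749
err mm toolxy [ 0.29 -0.22 -0.  ] yaw 60.7
```

Foot at 174.9 mm with about 13 N of push. Last picture to check.

```bash
python3 - <<'E'
from loc import *
S=get_image('side');T=get_image('top')
c=lambda I,x,y,w,k:cv2.resize(I[y:y+w,x:x+w,::-1],(k,k),interpolation=cv2.INTER_CUBIC)
cv2.imwrite('pics/m11.png',np.hstack([c(S,220,105,70,490),np.vstack([c(S,255,290,90,245),c(T,350,215,80,245)])]))
q=lambda P:((proj('side',P)-[220,105]+.5)*7-.5).round()
a=np.array([.5602,.1293,0]);n=np.array([-.26,-.68,0])/.728
print('seat front edge',q(a+n*.031+[0,0,.175]),'collar foot front home',q(a+n*.0245+[0,0,.175]),'if on pins',q(a+n*.0245+[0,0,.1895]),'top front home',q(a+n*.0245+[0,0,.215]))
E
python3 st.py
```

```text
seat front edge [244. 434.] collar foot front home [245. 422.] if on pins [243. 388.] top front home [240. 327.]
16.95 [0.5617 0.1287 0.2122] [-7.1 -1.3 12.5] [-0.21  1.15 -0.05] -0.96 foot 0.1749
err mm toolxy [ 0.3  -0.21 -0.  ] yaw 60.7
```

View pics/m11.png

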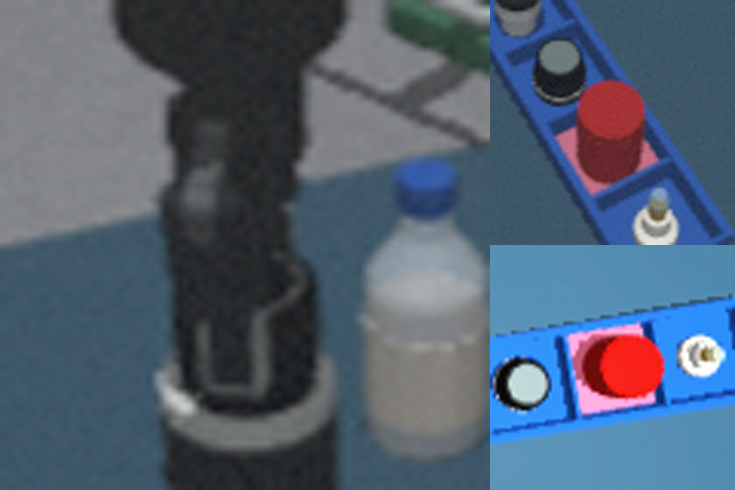

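Side crop: collar in the jaws standing on the seat ring, its lower front edge near row 410. The cap is upright on the pink pad in both views. The edge looks slightly high against the predicted 422, so I'll check the intensity profile, comparing with the bare seat.

```bash
python3 - <<'E'
from loc import *
S=get_image('side')
b=cv2.imread('pics/m8.png')  # 5x crop of [100:200,170:270], bare seat
bare=cv2.resize(b,(100,100),interpolation=cv2.INTER_AREA)
for col in(251,254,257,260):
    print(col,'now ',[int(v) for v in S[155:174,col].mean(1)])
    print(col,'bare',[int(v) for v in bare[55:74,col-170].mean(1)])
a=np.array([.5602,.1293,0])
def low(r,z):
    P=np.array([proj('side',a+[r*np.cos(t),r*np.sin(t),z]) for t in np.linspace(0,2*np.pi,181)]);return [round(float(P[np.abs(P[:,0]-c)<.9][:,1].max()),1) for c in (251,254,257,260)]
print('seat edge',low(.031,.175),'foot home',low(.0245,.175),'foot +6',low(.0245,.181),'pins',low(.0245,.1895))
E
```

```text
251 now  [43, 38, 44, 43, 39, 76, 53, 38, 31, 85, 108, 113, 112, 107, 61, 35, 40, 41, 38]
251 bare [134, 130, 128, 116, 114, 113, 118, 177, 191, 191, 189, 147, 120, 109, 63, 45, 41, 41, 39]
254 now  [38, 40, 43, 42, 37, 71, 53, 35, 28, 57, 106, 117, 114, 113, 73, 41, 40, 44, 40]
254 bare [139, 133, 130, 130, 129, 124, 124, 150, 185, 195, 193, 169, 132, 117, 76, 50, 40, 40, 39]
257 now  [84, 87, 93, 93, 88, 80, 55, 34, 36, 61, 106, 117, 116, 113, 67, 41, 36, 40, 41]
257 bare [134, 125, 126, 124, 124, 120, 122, 163, 187, 192, 191, 156, 130, 118, 68, 43, 42, 44, 42]
260 now  [37, 39, 32, 35, 29, 31, 28, 28, 54, 105, 115, 113, 112, 81, 52, 39, 38, 41, 37]
260 bare [113, 116, 112, 109, 111, 127, 165, 189, 192, 192, 178, 136, 111, 81, 53, 42, 43, 41, 42]
seat edge [166.4, 166.6, 166.5, 166.0] foot home [164.6, 164.9, 164.8, 164.2] foot +6 [162.7, 162.9, 162.8, 162.2] pins [159.9, 160.1, 159.9, 159.3]
```

The profile puts the collar foot 1.9 px above the seat's front edge. Home predicts 1.7 px; resting on the contact tip would be about 3.7 px and on the pins about 6.5 px. So the collar is home, and I'm handing in while it is pressed.

```bash
python3 -c "
from h import *
o=get_obs();print(o['t'],o['contact_force'],o['opening'],order.finish_job())"
```

```text
the job is handed in; nothing more can be done
17.0 [-6.68082463 -1.58068285 13.27654005] 0.04658257358503395 None
```

I moved the red cap to the pink-lined cell and let it go. I then put the black collar over the socket and pushed it fully home, and handed in at 17.0 s with the gripper still holding and pressing it.

- **Cap:** the last side and top pictures show it standing upright on the pink pad, with the fingers clear.
- **Collar height:** the arm's pose puts the collar's lower edge at 174.9 mm against the seat's 175 mm. In the picture the edge looked a little high against the camera's prediction. A pixel comparison with the seat's edge then put it within about 0.6 mm of home.
- **Collar position and push:** it is about 0.4 mm off the socket axis by my estimate. The wrist reads about 13 N upward, and the jaws are closed on it at about 50 N.
- **Turning:** none was needed. The collar came down past the pin level without resistance, so its keyways happened to line up. It met force only at the sprung contact, then the seat.
- **Side load:** about 7 N of sideways force remains on the wrist, which I left alone so as not to disturb the push.
- **Everything else:** I did not touch anything else. I checked the crate parts beside the cap and the bottle in the last picture, but not every other item on the bench.

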